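# Slide the template over the riser's edge

### The arm

A 7-joint arm with a two-finger parallel gripper is mounted at the origin on the work surface; the furniture and walls round the work are solid. World frame = base frame: x ahead of the robot, y to its left, z up, the work surface at z = 0. Lengths are in m, angles in rad, forces in N, time in s.
With the tool pointing down it reaches from about 0.425 to 0.875 m from the base axis. Payload 4.7 kg.
Tool frame: the origin (TCP) lies on the centre line of the jaws, within the pads' length; the fingertips stand 25 mm ahead of it and the grasp point (between the pads) lies 6 mm ahead of it; z points along the fingers, y is the direction in which the jaws open and shut (so a half turn about z gives the same grasp; the last joint's range is limited). The gripper opens to 85 mm and grips with 20 to 120 N. Pads are 22 mm wide; open, the fingers measure 114 mm over their backs; the gripper's body (76 mm by 85 mm) begins 54 mm behind the grasp point. The pads swing forward as they close: fully open they stand 13 mm farther back than shut.
Start: joints at [-1.126, 0.321, -0.07, 1.45, 0.023, 1.371, -0.057], TCP at [0.271, 0.591, 0.256] pointing down, gripper open.
Joint ranges: [-2.86, 2.86], [-0.3, 2.09], [-1.38, 1.24], [0.06, 2.45], [-1.56, 4.7], [0.09, 2.05], [-2.69, 2.69]. Speed limits (rad/s): [2.57, 2.57, 3.14, 3.14, 3.14, 3.14, 3.14].

### API

Orientations are given as [roll, pitch, yaw] about the fixed x, y, z axes, in that order (R = Rz(yaw) Ry(pitch) Rx(roll)).
In Python, from bench import ctrl gives the robot as it stands. The module is installed in compiled form; this text tells all that it offers.
- The arm moves only by the tool send_rows, never from a script. Its argument "steps" is a list of rows, each a list of 2 entries, a list of its own where there are three numbers: the shift along the tool's x, y, z in cm, then the turn about the tool's z in rad. In form: [[[dx, dy, dz], yaw], ...]. A call has 1 to 20 rows; each row shifts and turns the commanded pose from where the row before left it, along the tool's axes as they then stand; what a row does not reach is not made up. A row lasts 1/10 s, in which the tool goes at most 50 mm and 8.59 degrees, less where a joint would pass 70% of its speed; a pose out of reach is approached as far as the arm can. A call with a gripper value outside its range is refused whole. "grip" is the opening, from 0 (shut) to 1 (fully open), set as the call begins (left out, the last holds). The fingers move at their own pace and stop on an object; the grip force is fixed at half the most. Time passes only in rows, so rows that do not move let the fingers close. It gives the time, the measured TCP pose, the force and the opening at its end, in the units of the state.
- ctrl.get_obs(): the state, without advancing time (a new reading comes with each control period).
- ctrl.get_image(name): name is "side" or "top"; returns (picture, depth): 400x640x3 uint8, red, green, blue; 400x640 float32, m along the optical axis (not along the pixel's ray), 0 where there is no reading.
- ctrl.calibration(name): a dict with "intrinsics" (3x3 intrinsics, pixels), "rvec" (rotation vector, rad) and "tvec" (3), from world to camera coordinates, as OpenCV has them. Camera axes: x right, y down, z forward; pixel columns grow to the right and rows downward; lengths in m; the calibration is good to about 2 mm. A picture is of the moment at which its call begins. calibration takes no time and is no camera call.
- ctrl.finish_job(): hands the job in, once; it reports no verdict.
The state is a dict: "time": time; "joint_positions": joint angles; "joint_vel": joint speeds; "joint_torque": joint torques, N m; "ee_pos": TCP position; "ee_rot": TCP orientation; "force": force on the tool from outside, world axes, zero at the start; "ft_torque": the same for the moment, N m; "grip_width": finger opening in m.
Only numpy, scipy, OpenCV 4.12 (cv2) and the standard library are available. Lean on these libraries where they do the work, as an engineer would, in place of code of your own. Each camera call takes 0.05 s, during which the arm holds its last target.

### The job

With the fingertips, push the flat plywood template across the top of the small bench riser to the riser's left-hand edge (left as seen from the robot) and on, until its long side sticks out about 3 cm past that edge along its whole length, square to the edge, so that a person can take hold of it there. Only push it, never lift it, and leave it lying flat and at rest on the riser. Leave the plastic cup and the single white spray bottle to the right of the riser where they stand.

Things in the scene. Friction and masses are not known exactly. Their poses are not given: they have to be found in the camera images.
- template: Loose plywood board, 120 x 90 x 8 mm, about 0.14 kg, flat on the riser, with a small flush steel eyelet near the short side nearer the robot. Origin: centre of its underside. x runs along its length, away from the robot when square; y along its width, to the riser's left edge when square; z up. It starts up to 0.4 rad from square to the riser and short of the edge.
- corner_near (a point): Underside corner of the template: the end nearer the robot of its leading long side (the one toward the riser's left edge), at [-60, +45, 0] mm in the template's frame.
- corner_far (a point): Underside corner of the template: the end farther from the robot of that same leading long side, at [+60, +45, 0] mm in the template's frame.
- riser: Fixed small stand with a flat grey top, 140 mm (its x, away from the robot) by 220 mm (its y, to the left), on four steel legs; the upper face of the top is 170 mm above the worktop, the top is 14 mm thick. Origin: on the worktop under the centre of the top. It may be turned up to 0.1 rad.
- riser_edge (a point): Middle of the riser's left-hand edge, at the height of its upper face; at [0, +110, +170] mm in the riser's frame. The edge runs along the riser's x; beyond it is a drop to the worktop and floor.
- cup: Loose grey plastic cup standing on the worktop to the right of the riser, 66 mm across and 89 mm high; origin at the centre of its underside. To be left alone.
- bottle: Loose white spray bottle standing on its own on the worktop to the right of the riser (not one of the fixed crowd of like bottles farther right), 54 mm across and 198 mm high; origin at the centre of its underside. To be left alone.

How it is judged:
At the end, for the whole second after the job is handed in: Both corners of the template's leading long side stick out 20 to 40 mm past the riser's left edge; the template lies flat on the riser (within 0.06 rad and 5 mm) and at rest; the cup and the bottle are within 20 mm of where they stood (y of corner_near in the frame of riser between 0.13 and 0.15 m and y of corner_far in the frame of riser between 0.13 and 0.15 m and angle between template's own z axis and vertical below 0.06 rad and height (world z) of template between 0.165 and 0.175 m and linear speed of template below 0.01 m/s and distance of each of cup, bottle from where it was at the start of the episode below 0.02 m); the robot touches nothing.
It fails at once if the template is lifted: its centre rises more than 15 mm off the riser (height (world z) of template above 0.185 m).
It fails at once if the plastic cup is moved more than 20 mm (distance of cup from where it was at the start of the episode above 0.02 m).
It fails at once if the spray bottle is moved more than 20 mm (distance of bottle from where it was at the start of the episode above 0.02 m).
It also fails if it takes over 51 s, if anything falls off the work surface, if the arm or the gripper's body presses on something with over 40 N, if the wrist force passes 120 N, or if a joint passes its speed limit or range.

## Working session

There is one attempt and no reset: what is moved stays moved. The work goes in short steps, Python scripts to look and compute and a tool call to move; the robot and the scene stay as the last step left them, time stands still between calls to the robot, and variables do not carry over. Pictures are saved under pics/ and viewed, and the job is handed in when it is done.

Besides the shell and the picture viewer there is one more tool, called after "Emit:" as a command line: name --argument value ..., lists and objects as JSON in quotes. send_rows: Moves the arm, as the interface text tells. Its arguments: {"type":"object","properties":{"steps":{"type":"array","items":{"type":"array"}},"grip":{"type":"number"}},"required":["steps"]}

```bash
mkdir -p pics
python3 - <<'E'
from bench import ctrl
import cv2,numpy as np
for n in ("top","side"):
    p,d=ctrl.get_image(n); cv2.imwrite(f"pics/{n}0.png",p[:,:,::-1]); np.save(f"{n}0.npy",d)
    c=ctrl.calibration(n);R=cv2.Rodrigues(np.array(c["rvec"]))[0];print(n,c["intrinsics"],-R.T@np.array(c["tvec"]).ravel(),R.round(2).tolist())
o=ctrl.get_obs();print(o)
E
```

```text
top [[408.09460321   0.         326.76386756]
 [  0.         408.09460321 196.85543374]
 [  0.           0.           1.        ]] [0.23280052 0.12949402 0.93746914] [[-0.07, -1.0, -0.0], [-0.97, 0.07, -0.24], [0.24, -0.01, -0.97]]
side [[369.79438603   0.         317.84578706]
 [  0.         369.79438603 205.31989469]
 [  0.           0.           1.        ]] [ 0.45707252 -0.67062967  0.56437853] [[1.0, 0.07, 0.01], [0.05, -0.48, -0.88], [-0.05, 0.88, -0.48]]
{'time': 0.1, 'joint_positions': array([-1.12593139,  0.32174894, -0.07006316,  1.45153511,  0.02263731,
        1.37079683, -0.05686359]), 'joint_vel': array([ 0.00051198, -0.00369349, -0.00153951, -0.00289271,  0.00153502,
        0.0003525 ,  0.00059984]), 'joint_torque': array([ 4.28743433e-04, -4.94875860e+01, -3.83665832e-01, -3.15208340e+01,
        1.31516164e-02,  7.46933569e-03,  2.07702152e-05]), 'ee_pos': array([0.27130319, 0.59020152, 0.25534161]), 'ee_rot': array([-3.13989571e+00,  1.35476903e-04,  2.71087868e+00]), 'force': array([-0.709769  , -0.13616845,  0.20784798]), 'ft_torque': array([ 0.05248975, -0.00973471, -0.01017381]), 'grip_width': 0.08509260132793423}
```

View pics/top0.png

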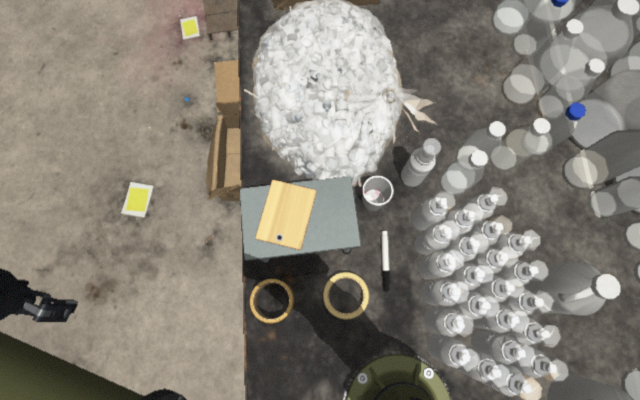

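View pics/side0.png

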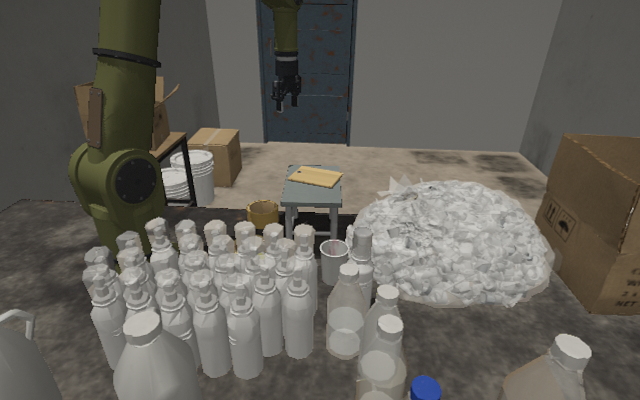

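The top view shows the grey riser at about cols 242–358, rows 178–258, and the plywood inside it with corners near (272,181), (315,188), (302,249) and (257,243). The cup is at (378,192) and the bottle at (422,162). The gripper is far left, off the bench.

```bash
cat > h.py <<'E'
from bench import ctrl
import cv2,numpy as np
def cast(n,px,z):
    c=ctrl.calibration(n);R=cv2.Rodrigues(np.array(c["rvec"]))[0];C=-R.T@np.array(c["tvec"]).ravel()
    u=cv2.undistortPoints(np.array(px,float).reshape(-1,1,2),c["intrinsics"],None).reshape(-1,2)
    r=np.c_[u,np.ones(len(u))]@R
    return C+r*((z-C[2])/r[:,2])[:,None]
def world(n,d):
    c=ctrl.calibration(n);R=cv2.Rodrigues(np.array(c["rvec"]))[0];t=np.array(c["tvec"]).ravel();K=c["intrinsics"]
    v,u=np.mgrid[:400,:640];P=np.stack([(u-K[0,2])/K[0,0]*d,(v-K[1,2])/K[1,1]*d,d],-1)
    return (P-t)@R
def rect(mask,z,n="top"):
    k=max(cv2.findContours(mask.astype(np.uint8),cv2.RETR_EXTERNAL,cv2.CHAIN_APPROX_NONE)[0],key=cv2.contourArea)
    w=cast(n,k.reshape(-1,2),z)[:,:2]
    r=cv2.minAreaRect((w*1000).astype(np.float32)); return r,cv2.boxPoints(r).round(1)
def wood(p):
    h=cv2.cvtColor(p,cv2.COLOR_RGB2HSV); m=(h[...,0]>8)&(h[...,0]<32)&(h[...,1]>70)&(h[...,2]>120)
    return m
E
python3 - <<'E'
from h import *
p=cv2.imread("pics/top0.png")[:,:,::-1].copy();d=np.load("top0.npy");W=world("top",d)
roi=np.zeros((400,640),bool);roi[165:262,225:370]=1
m=wood(p)&roi;m=cv2.morphologyEx(m.astype(np.uint8),cv2.MORPH_CLOSE,np.ones((5,5)))
print("template",rect(m,0.178)); print("z tmpl",np.median(W[...,2][m>0]))
r=roi&(W[...,2]>0.155)&(W[...,2]<0.2)
r=cv2.morphologyEx(r.astype(np.uint8),cv2.MORPH_OPEN,np.ones((5,5)))
print("riser",rect(r,0.17),np.median(W[...,2][(r>0)&(m==0)]))
v=p.copy();v[cv2.morphologyEx(m,cv2.MORPH_GRADIENT,np.ones((2,2)))>0]=(255,0,0);v[cv2.morphologyEx(r,cv2.MORPH_GRADIENT,np.ones((2,2)))>0]=(0,255,0)
cv2.imwrite("pics/m0.png",cv2.resize(v[150:280,220:400,::-1],None,fx=4,fy=4,interpolation=0))
E
```

```text
template (((397.19488525390625, 197.86972045898438), (89.86237335205078, 119.84513092041016), 72.02659606933594), array([[326.3, 173.6],
       [440.3, 136.6],
       [468.1, 222.1],
       [354.1, 259.1]], dtype=float32))
z tmpl 0.17806619118786873
riser (((395.2291259765625, 175.0096435546875), (149.1130828857422, 219.5309295654297), 2.8337912559509277), array([[315.3, 281. ],
       [326.2,  61.7],
       [475.1,  69.1],
       [464.3, 288.3]], dtype=float32)) 0.17033922205328375
```

View pics/m0.png

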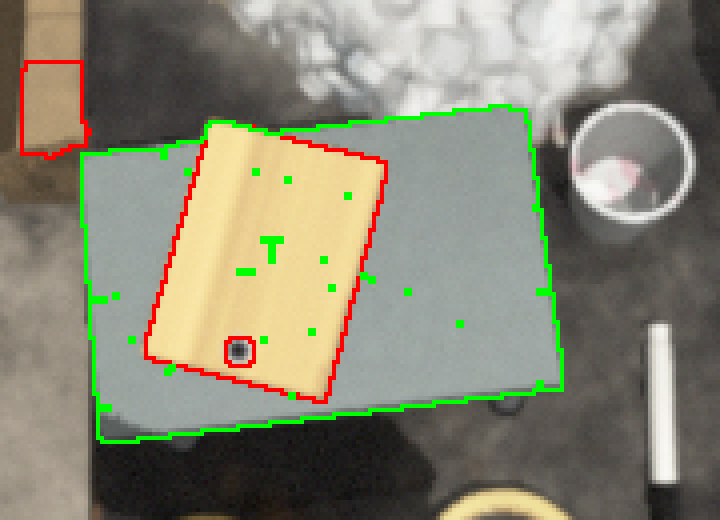

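```bash
cat >> h.py <<'E'
def edges(r):
    # sub-edges from mask: left/right per row, near/far per col, cast and line-fit
    out={}
    rows=range(192,246); cols=[c for c in list(range(250,268))+list(range(318,346))]
    L=[(np.where(r[v])[0].min()-.5,v) for v in rows]; Rr=[(np.where(r[v])[0].max()+.5,v) for v in rows]
    F=[(c,np.where(r[:,c])[0].min()-.5) for c in cols];N=[(c,np.where(r[:,c])[0].max()+.5) for c in cols]
    for k,q in dict(L=L,R=Rr,F=F,N=N).items():
        w=cast("top",q,0.17)[:,:2].astype(np.float32)
        vx,vy,x,y=cv2.fitLine(w,cv2.DIST_HUBER,0,0.01,0.01).ravel()
        a=np.arctan2(vy,vx); 
        if k in"LR": a=(a+np.pi/2)%np.pi-np.pi/2
        else: a=(a-np.pi/2+np.pi/2)%np.pi-np.pi/2
        out[k]=(round(float(a),4),np.round([x,y],4)); 
    return out
E
python3 - <<'E'
from h import *
p=cv2.imread("pics/top0.png")[:,:,::-1].copy();d=np.load("top0.npy");W=world("top",d)
r=(W[...,2]>0.155)&(W[...,2]<0.2);z=np.zeros_like(r);z[165:262,225:370]=1
r=cv2.morphologyEx((r&z).astype(np.uint8),cv2.MORPH_OPEN,np.ones((5,5)))
print(edges(r))
h=cv2.cvtColor(p,cv2.COLOR_RGB2HSV)
for v in (190,205,220,235,250): print(v,p[v,236:250].tolist())
for v in (190,205,220,235,250): print(v,p[v,346:364,1].tolist())
# cup/bottle
for a in [(0.08,0.10),(0.18,0.21)]:
    m=(W[...,2]>a[0])&(W[...,2]<a[1]); m[:, :360]=0;m[:,445:]=0;m[:140]=0;m[230:]=0
    print(a,np.median(W[m],0) if m.any() else None,m.sum())
E
```

```text
{'L': (0.045, array([0.4005, 0.2851], dtype=float32)), 'R': (0.0481, array([0.3724, 0.0641], dtype=float32)), 'F': (0.0527, array([0.4633, 0.1405], dtype=float32)), 'N': (0.0503, array([0.3201, 0.1837], dtype=float32))}
190 [[90, 76, 59], [87, 75, 58], [82, 70, 53], [82, 79, 73], [135, 142, 137], [150, 160, 155], [154, 164, 159], [153, 163, 160], [154, 161, 158], [155, 165, 161], [152, 163, 158], [155, 164, 161], [155, 164, 159], [154, 162, 157]]
205 [[129, 122, 109], [135, 126, 114], [134, 126, 115], [125, 117, 107], [93, 92, 87], [137, 145, 140], [154, 162, 158], [155, 164, 159], [155, 164, 159], [156, 161, 160], [155, 164, 160], [154, 161, 158], [155, 163, 159], [156, 163, 159]]
220 [[160, 152, 136], [154, 146, 132], [152, 143, 129], [148, 140, 125], [143, 132, 119], [109, 105, 99], [140, 147, 143], [157, 164, 161], [156, 163, 161], [156, 163, 159], [153, 163, 158], [155, 161, 156], [154, 161, 158], [154, 163, 158]]
235 [[157, 147, 132], [157, 148, 133], [157, 148, 134], [160, 150, 136], [156, 147, 132], [153, 143, 131], [109, 104, 96], [135, 143, 139], [154, 161, 157], [156, 164,
[... 152 characters left out ...]
, 142, 127], [150, 141, 127], [95, 87, 79], [68, 67, 63], [134, 140, 136], [156, 165, 160], [157, 167, 161], [157, 166, 160], [156, 164, 157], [156, 164, 160]]
190 [157, 157, 158, 159, 156, 156, 145, 105, 81, 59, 48, 49, 44, 47, 47, 55, 111, 196]
205 [163, 159, 164, 159, 161, 161, 160, 160, 151, 106, 71, 68, 61, 58, 53, 56, 52, 57]
220 [166, 166, 167, 167, 166, 168, 169, 167, 166, 167, 160, 115, 87, 92, 84, 83, 75, 77]
235 [166, 165, 170, 170, 169, 167, 168, 168, 170, 170, 169, 168, 158, 112, 88, 82, 82, 80]
250 [94, 101, 97, 82, 65, 79, 90, 91, 88, 87, 91, 89, 91, 97, 94, 96, 94, 95]
(0.08, 0.1) [ 0.48195951 -0.00524973  0.08918716] 525
(0.18, 0.21) [ 0.49036633 -0.08821953  0.19840186] 552
```

Run:
```python
from h import *
d=np.load("top0.npy");W=world("top",d)
ok=d>0
X,Y,Z=W[...,0],W[...,1],W[...,2]
for y0 in np.arange(0,.75,.05):
    print(round(y0,2),[round(float(Z[ok&(abs(X-x)<.025)&(abs(Y-y0)<.025)].max(initial=-9)),2) for x in np.arange(.2,.7,.05)])
c=np.array([[440.3,136.6],[326.3,173.6],[354.1,259.1],[468.1,222.1]]);a=.049
print(c@[np.cos(a),np.sin(a)],c@[-np.sin(a),np.cos(a)])
```

```text
0.0 [0.01, 0.02, 0.02, 0.02, 0.09, 0.09, 0.19, 0.26, 0.27, 0.23]
0.05 [0.03, 0.03, 0.03, 0.17, 0.17, 0.17, 0.13, 0.26, 0.25, 0.22]
0.1 [0.03, 0.03, 0.17, 0.17, 0.17, 0.17, 0.14, 0.16, 0.19, 0.2]
0.15 [0.03, 0.03, 0.17, 0.18, 0.18, 0.18, 0.13, 0.16, 0.18, 0.19]
0.2 [0.05, 0.05, 0.17, 0.18, 0.18, 0.18, 0.0, 0.13, 0.16, 0.18]
0.25 [0.68, 0.05, 0.17, 0.18, 0.18, 0.18, 0.0, 0.01, 0.13, 0.16]
0.3 [0.68, 0.05, 0.17, 0.17, 0.17, 0.17, 0.0, 0.0, 0.01, 0.01]
0.35 [0.68, 0.64, -9.0, -9.0, -9.0, -9.0, -9.0, -9.0, -9.0, -9.0]
0.4 [-9.0, -9.0, -9.0, -9.0, -9.0, -9.0, -9.0, -9.0, -9.0, -9.0]
0.45 [-9.0, -9.0, -9.0, -9.0, -9.0, -9.0, -9.0, -9.0, -9.0, -9.0]
0.5 [-0.87, 0.35, -0.87, -0.87, -0.87, -0.87, -0.87, -0.87, -0.87, -0.6]
0.55 [-0.87, 0.4, 0.4, -0.87, -0.87, -0.87, -0.87, -0.87, -0.87, -0.6]
0.6 [-0.87, 0.34, 0.37, -0.87, -0.87, -0.87, -0.87, -0.87, -0.87, -0.87]
0.65 [-0.87, -0.87, 0.27, -0.87, -0.87, -0.87, -0.87, -0.87, -0.87, -0.87]
0.7 [-0.87, -0.87, -0.87, -0.87, -0.87, -0.87, -0.87, -0.87, -0.87, -0.87]
[446.46224745 334.41135165 366.36580813 478.41670393] [114.86997695 157.40933227 241.4450551  198.90569978]
```

Emit:
send_rows --steps '[[[0, 0, -1], 0.136], [[0, 0, -1], 0.136], [[0, 0, -1], 0.136], [[0, 0, -1], 0.136], [[0, 0, 0], 0.137], [[0, 0, 0], 0.137], [[0, 0, 0], 0.137], [[0, 0, 0], 0.137], [[0, 0, 0], 0]]' --grip 0.6

```text
time: 1.0
ee_pos: [0.2713, 0.5904, 0.2957]
ee_rot: [-3.141, 0.001, 1.618]
force: [0.3, -0.3, -0.1]
grip_width: 0.0511
```

Emit:
send_rows --steps '[[[-2, 1, 0], 0], [[-4, 1, 0], 0], [[-4, 1, 0], 0], [[-4, 1, 0], 0], [[-4, 1, 0], 0], [[-4, 1, 0], 0], [[-4, 1, 0], 0], [[-4, 1, 0], 0], [[-4, 1, 0], 0], [[-4, 1, 0], 0], [[-4, 1, 0], 0], [[-4, 1, 0], 0], [[-2, 1, 0], 0], [[-1, 1, 0], 0], [[0, 0, 0], 0], [[0, 0, 0], 0]]'

```text
time: 2.6
ee_pos: [0.4344, 0.1084, 0.2962]
ee_rot: [-3.141, -0.0, 1.621]
force: [-0.7, 0.7, -0.7]
grip_width: 0.0509
```

Emit:
send_rows --steps '[[[0, -1, 0], 0], [[0, -1, 0], 0], [[0, -1, 0], 0], [[0, -1.3, 0], 0], [[0, 0, 0], 0], [[0, 0, 2], 0], [[0, 0, 2], 0], [[0, 0, 1], 0], [[0, 0, 0], 0], [[0, 0, 0], 0]]'

```text
time: 3.6
ee_pos: [0.3922, 0.1059, 0.2469]
ee_rot: [3.141, -0.0, 1.619]
force: [0.4, -0.0, 0.3]
grip_width: 0.0511
```

Run:
```python
from h import *
o=ctrl.get_obs();print(o["ee_pos"],o["ee_rot"],o["joint_positions"].round(3))
for n in("top","side"):
    p,d=ctrl.get_image(n); cv2.imwrite(f"pics/{n}1.png",p[:,:,::-1]);np.save(n+"1.npy",d)
p=cv2.imread("pics/side1.png");cv2.imwrite("pics/side1z.png",cv2.resize(p[100:240,240:400],None,fx=5,fy=4))
```

```text
[0.39216936 0.10590361 0.24687258] [ 3.14095361e+00 -1.73329707e-04  1.61876765e+00] [-0.814 -0.242  0.419  2.031  0.1    1.332 -0.382]
```

View pics/side1z.png

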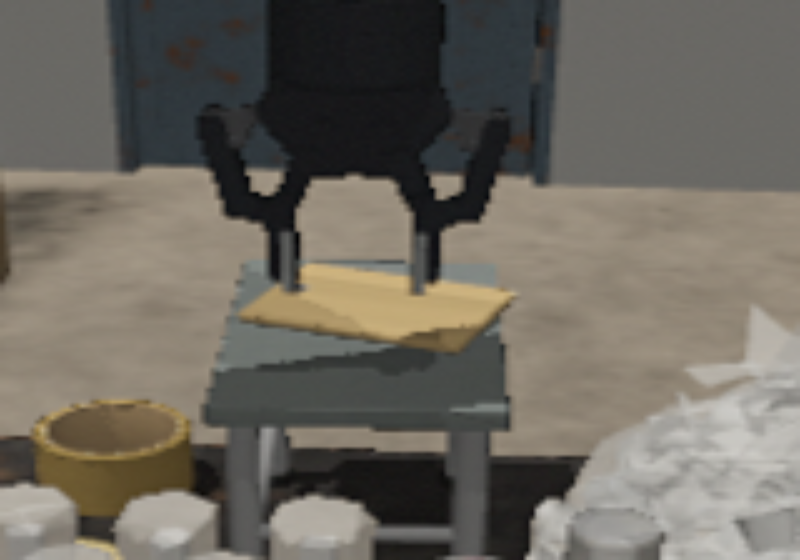

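View pics/top1.png

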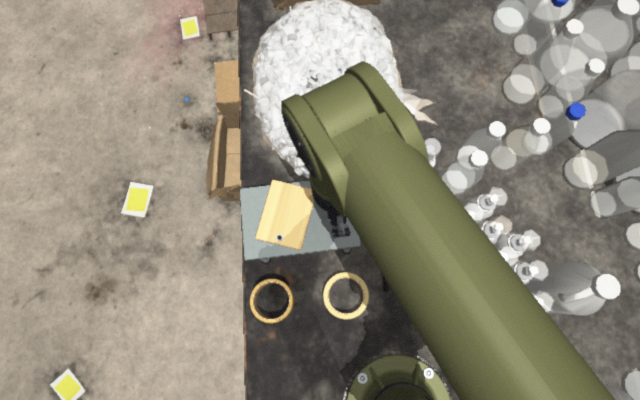

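The side view shows the two fingertips ending near pixels (298,172) and (324,172), still above the board. The top view shows the arm clear of the bottle and cup. I'll measure the tip height next.

Run:
```python
from h import *
d=np.load("side1.npy");W=world("side",d)
for c in (296,297,298,299,322,323,324,325):
    print(c,[tuple(W[v,c].round(3)) for v in range(162,178,2)])
```

```text
296 [(np.float64(0.361), np.float64(0.093), np.float64(0.252)), (np.float64(0.361), np.float64(0.091), np.float64(0.248)), (np.float64(0.36), np.float64(0.093), np.float64(0.243)), (np.float64(0.361), np.float64(0.091), np.float64(0.238)), (np.float64(0.36), np.float64(0.094), np.float64(0.232)), (np.float64(0.36), np.float64(0.092), np.float64(0.228)), (np.float64(0.347), np.float64(0.198), np.float64(0.176)), (np.float64(0.348), np.float64(0.185), np.float64(0.176))]
297 [(np.float64(0.363), np.float64(0.091), np.float64(0.253)), (np.float64(0.363), np.float64(0.094), np.float64(0.247)), (np.float64(0.363), np.float64(0.093), np.float64(0.242)), (np.float64(0.363), np.float64(0.092), np.float64(0.238)), (np.float64(0.362), np.float64(0.095), np.float64(0.232)), (np.float64(0.362), np.float64(0.095), np.float64(0.227)), (np.float64(0.349), np.float64(0.198), np.float64(0.176)), (np.float64(0.351), np.float64(0.184), np.float64(0.177))]
298 [(np.float64(0.365), np.float64(0.092), np.float64(0.253)), (np.float64(0.365), np.float64(0.096), np.float64(0.246)), (np.float64(0.365), np.flo
[... 2007 characters left out ...]
64(0.423), np.float64(0.095), np.float64(0.235)), (np.float64(0.423), np.float64(0.095), np.float64(0.23)), (np.float64(0.419), np.float64(0.204), np.float64(0.177)), (np.float64(0.42), np.float64(0.189), np.float64(0.177))]
325 [(np.float64(0.457), np.float64(-0.671), np.float64(0.564)), (np.float64(0.425), np.float64(0.097), np.float64(0.248)), (np.float64(0.425), np.float64(0.102), np.float64(0.242)), (np.float64(0.425), np.float64(0.1), np.float64(0.237)), (np.float64(0.425), np.float64(0.101), np.float64(0.232)), (np.float64(0.421), np.float64(0.216), np.float64(0.177)), (np.float64(0.421), np.float64(0.205), np.float64(0.176)), (np.float64(0.422), np.float64(0.193), np.float64(0.176))]
```

Emit:
send_rows --steps '[[[0, 0, 1], 0], [[0, 0, 1], 0], [[0, 0, 1], 0], [[0, 0, 1], 0], [[0, 0, 0.5], 0], [[0, 0, 0.3], 0], [[0, 0, 0], 0], [[0, 0, 0], 0]]'

```text
time: 4.5
ee_pos: [0.3921, 0.1059, 0.1986]
ee_rot: [3.141, -0.0, 1.619]
force: [0.2, -0.1, -0.2]
grip_width: 0.0513
```

Emit:
send_rows --steps '[[[0, 0, 0.1], 0], [[0, 0, 0.1], 0], [[0, 0, 0], 0]]'

```text
time: 4.8
ee_pos: [0.3919, 0.1058, 0.1964]
ee_rot: [3.141, -0.0, 1.619]
force: [0.1, 0.2, -0.1]
grip_width: 0.0514
```

Emit:
send_rows --steps '[[[0, 0, 0.1], 0], [[0, 0, 0.1], 0], [[0, 0, 0], 0]]'

```text
time: 5.1
ee_pos: [0.3918, 0.1058, 0.1942]
ee_rot: [-3.141, 0.0, 1.619]
force: [0.4, -0.6, 0.2]
grip_width: 0.051
```

Run:
```python
from h import *
p,d=ctrl.get_image("side"); W=world("side",d)
cv2.imwrite("pics/side2z.png",cv2.resize(p[130:230,260:380,::-1],None,fx=6,fy=6))
for c in (297,298,323,324):
    print(c,[tuple(W[v,c].round(3).tolist()) for v in range(180,202,2)])
```

```text
297 [(0.362, 0.095, 0.207), (0.362, 0.093, 0.203), (0.362, 0.093, 0.198), (0.362, 0.091, 0.194), (0.362, 0.091, 0.189), (0.362, 0.091, 0.184), (0.362, 0.091, 0.178), (0.361, 0.101, 0.168), (0.362, 0.091, 0.168), (0.363, 0.08, 0.169), (0.364, 0.071, 0.168)]
298 [(0.365, 0.091, 0.209), (0.364, 0.094, 0.203), (0.364, 0.092, 0.198), (0.364, 0.094, 0.193), (0.364, 0.094, 0.187), (0.364, 0.095, 0.182), (0.364, 0.092, 0.178), (0.363, 0.104, 0.167), (0.364, 0.09, 0.169), (0.366, 0.08, 0.169), (0.367, 0.07, 0.169)]
323 [(0.421, 0.098, 0.209), (0.422, 0.096, 0.204), (0.422, 0.094, 0.2), (0.422, 0.094, 0.195), (0.422, 0.093, 0.191), (0.422, 0.097, 0.183), (0.422, 0.097, 0.178), (0.422, 0.095, 0.174), (0.422, 0.095, 0.169), (0.423, 0.087, 0.168), (0.423, 0.077, 0.168)]
324 [(0.424, 0.094, 0.211), (0.424, 0.099, 0.203), (0.424, 0.101, 0.197), (0.424, 0.098, 0.193), (0.424, 0.1, 0.187), (0.424, 0.099, 0.183), (0.424, 0.119, 0.167), (0.424, 0.105, 0.169), (0.425, 0.095, 0.169), (0.425, 0.084, 0.169), (0.426, 0.075, 0.169)]
```

View pics/side2z.png

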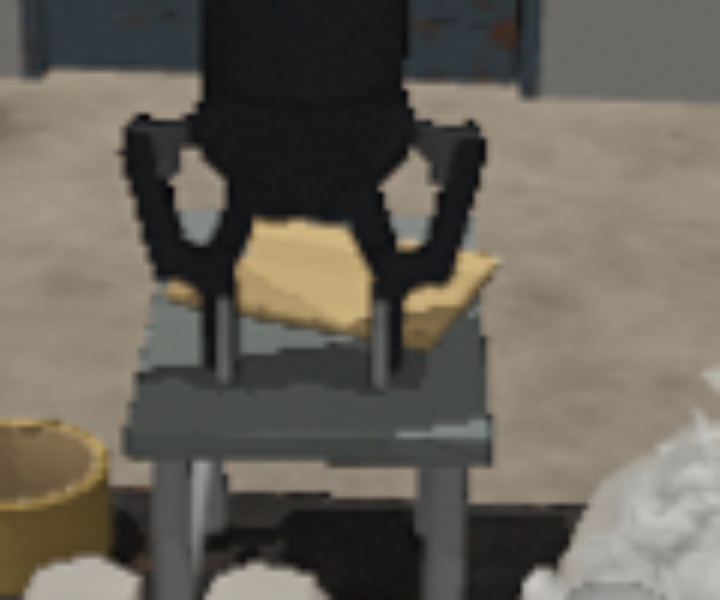

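The fingertips (near (297,193) and (323,195)) are about 4 mm above the riser and behind the board's trailing side. I'll push now and check partway.

Emit:
send_rows --steps '[[[0.2, 0, 0.1], 0], [[0.4, 0, 0], 0], [[0.4, 0, 0], 0], [[0.4, 0, 0], 0], [[0.4, 0, 0], 0], [[0.4, 0, 0], 0], [[0.4, 0, 0], 0], [[0.4, 0, 0], 0], [[0.4, 0, 0], 0], [[0.4, 0, 0], 0], [[0.2, 0, 0], 0], [[0, 0, 0], 0]]'

```text
time: 6.35
ee_pos: [0.3899, 0.1462, 0.1933]
ee_rot: [3.142, -0.0, 1.619]
force: [-0.5, -0.4, 0.4]
grip_width: 0.0515
```

```bash
cat >> h.py <<'E'
def look(tag):
    p,d=ctrl.get_image("top"); cv2.imwrite(f"pics/{tag}.png",cv2.resize(p[150:280,200:400,::-1],None,fx=4,fy=4))
    m=wood(p);m[:165]=0;m[262:]=0;m[:,:225]=0;m[:,370:]=0;m[:200,:239]=0
    m=cv2.morphologyEx(m.astype(np.uint8),cv2.MORPH_CLOSE,np.ones((5,5)))
    r,b=rect(m,.178);print(r)
    a=.049;print("s",b@[np.cos(a),np.sin(a)],"n",b@[-np.sin(a),np.cos(a)], "edge n 265.5, want lead 295.5")
    o=ctrl.get_obs();e=o["ee_pos"];print("tool s,n,z",e[:2]@[np.cos(a),np.sin(a)],e[:2]@[-np.sin(a),np.cos(a)],e[2])
E
python3 -c "
from h import *
look('t3')"
```

```text
((392.6768798828125, 211.5641326904297), (89.46705627441406, 119.76055908203125), 76.01984405517578)
s [332.35516396 447.00017212 472.82575097 358.18074206] n [166.52098761 131.96414358 217.60198726 252.15881606] edge n 265.5, want lead 295.5
tool s,n,z 0.39658451991632165 0.12673318150272633 0.19333441983964003
```

View pics/t3.png

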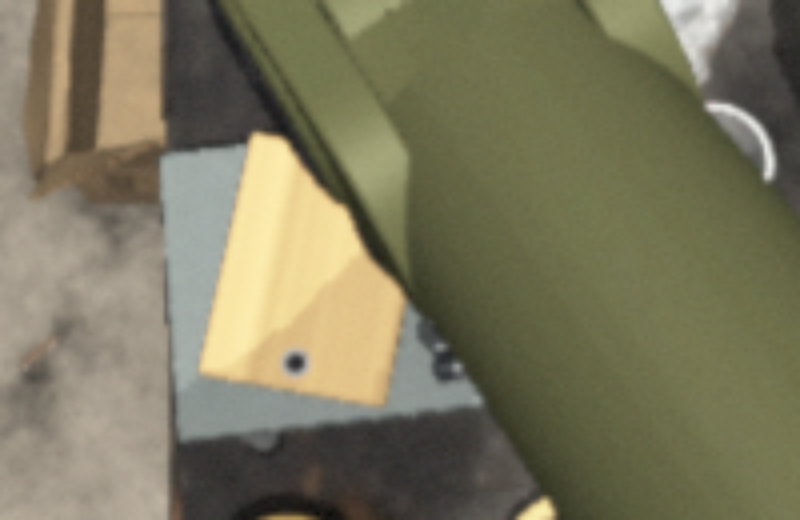

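The push is working: the board has turned from -0.363 to about -0.29 rad relative to the riser and slid left, with its near-left corner at (200,373) in the zoom. I'll keep going.

Emit:
send_rows --steps '[[[0.4, 0, 0], 0], [[0.4, 0, 0], 0], [[0.4, 0, 0], 0], [[0.4, 0, 0], 0], [[0.4, 0, 0], 0], [[0.4, 0, 0], 0], [[0.4, 0, 0], 0], [[0.4, 0, 0], 0], [[0.4, 0, 0], 0], [[0.4, 0, 0], 0], [[0.4, 0, 0], 0], [[0.4, 0, 0], 0], [[0.2, 0, 0], 0], [[0, 0, 0], 0]]'

```text
time: 7.8
ee_pos: [0.3875, 0.1962, 0.1933]
ee_rot: [3.142, -0.0, 1.619]
force: [-0.6, -0.4, -0.0]
grip_width: 0.0516
```

```bash
python3 -c "
from h import *
look('t4')"
```

```text
((368.86114501953125, 274.12646484375), (132.3327178955078, 68.64437866210938), 19.02908706665039)
s [308.70522177 327.89950257 454.96530829 435.76613065] n [270.20381133 204.28455376 241.30523663 307.12463861] edge n 265.5, want lead 295.5
tool s,n,z 0.3966257695952766 0.17676702628149205 0.19332898816018948
```

View pics/t4.png

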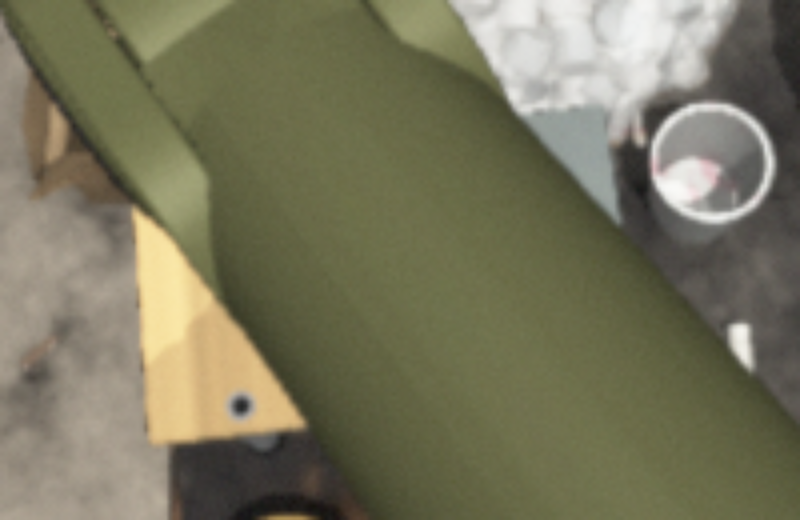

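```bash
cat >> h.py <<'E'
def lead(v0,v1):
    p,d=ctrl.get_image("top"); m=wood(p); q=[]
    for v in range(v0,v1):
        c=np.where(m[v,225:330])[0]+225
        q.append((c.min()-.5,v))
    w=cast("top",q,.178)[:,:2];a=.049
    s=w@[np.cos(a),np.sin(a)];n=w@[-np.sin(a),np.cos(a)]
    k=np.polyfit(s,n,1);print("slope vs riser",k[0],"n at s",[(x,np.polyval(k,x).round(4)) for x in (.34,.4,.46)],"resid",np.std(n-np.polyval(k,s)))
E
python3 -c "
from h import *
lead(206,258)"
```

```text
slope vs riser -0.0004020412300990977 n at s [(0.34, np.float64(0.2777)), (0.4, np.float64(0.2777)), (0.46, np.float64(0.2776))] resid 0.0005605258325372635
```

The board is square to the edge and sticks out 12 mm. It needs about 17.5 mm more.

Emit:
send_rows --steps '[[[0.3, 0, 0], 0], [[0.3, 0, 0], 0], [[0.3, 0, 0], 0], [[0.3, 0, 0], 0], [[0.25, 0, 0], 0], [[0.2, 0, 0], 0], [[0.1, 0, 0], 0], [[0, 0, 0], 0], [[0, 0, 0], 0], [[-0.3, 0, 0], 0], [[-0.7, 0, 0], 0], [[-1, 0, 0], 0], [[0, 0, 0], 0], [[0, 0, -2], 0], [[0, 0, -3], 0], [[0, 0, -3], 0], [[0, 0, -2], 0], [[0, 0, 0], 0]]'

```text
time: 9.7
ee_pos: [0.389, 0.1939, 0.2963]
ee_rot: [3.137, -0.004, 1.618]
force: [-0.3, 0.5, 0.0]
grip_width: 0.0515
```

```bash
python3 -c "
from h import *
look('t5'); lead(215,255)"
```

```text
((403.6029968261719, 127.43397521972656), (265.03973388671875, 74.07316589355469), 32.779205322265625)
s [276.02491376 313.02531073 542.68642281 505.68605632] n [ 73.36825494   9.17891397 141.58894862 205.77828809] edge n 265.5, want lead 295.5
tool s,n,z 0.3972902981031623 0.1742203093555288 0.29437994860439365
slope vs riser 0.0028652391328371106 n at s [(0.34, np.float64(0.2946)), (0.4, np.float64(0.2947)), (0.46, np.float64(0.2949))] resid 0.000497106970301584
```

View pics/t5.png

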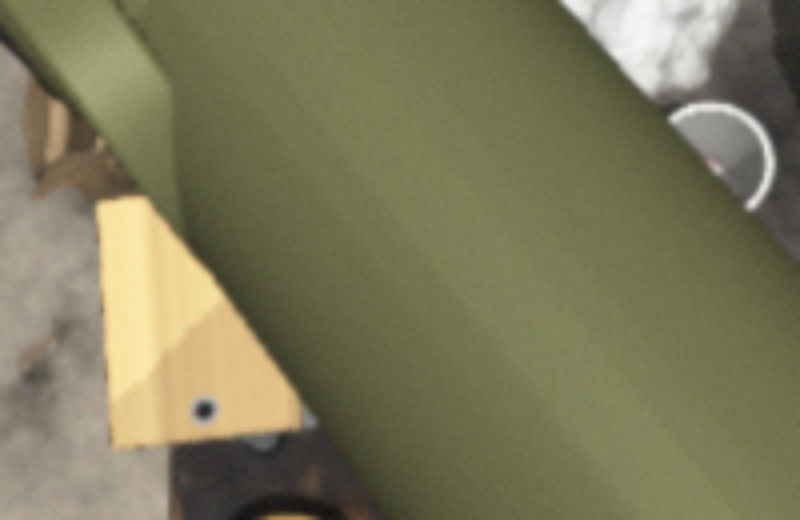

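The long side runs from (98,200) to (115,447) in the zoom, sticks out about 29 mm and is square. I'll clear the arm for one full check.

Emit:
send_rows --steps '[[[2, 0, 0], 0], [[4, 0, 0], 0], [[4, 0, 0], 0], [[4, -0.5, 0], 0], [[4, -1, 0], 0], [[4, -1, 0], 0], [[4, -1, 0], 0], [[4, -1, 0], 0], [[4, -1, 0], 0], [[4, -1, 0], 0], [[2, -1, 0], 0], [[0, 0, 0], 0], [[0, 0, 0], 0], [[0, 0, 0], 0]]'

```text
time: 11.2
ee_pos: [0.2943, 0.5882, 0.2924]
ee_rot: [-3.141, 0.002, 1.617]
force: [0.4, -0.3, 0.1]
grip_width: 0.0512
```

Run:
```python
from h import *
look('t6'); lead(200,258)
p,d=ctrl.get_image("top");W=world("top",d)
for a in [(0.08,0.10),(0.18,0.21)]:
    m=(W[...,2]>a[0])&(W[...,2]<a[1]); m[:, :360]=0;m[:,445:]=0;m[:140]=0;m[230:]=0
    print(a,np.median(W[m],0),m.sum())
r=(W[...,2]>0.155)&(W[...,2]<0.2);
def E(rows,f): 
    w=cast("top",[(np.where(r[v,225:370])[0].max()+225.5,v) for v in rows],.17)[:,:2];print("riser right n",np.mean(w@[-np.sin(.049),np.cos(.049)]))
E(range(192,246),0)
m=wood(p);m[:,:220]=0;m[:,320:]=0;m[:197]=0;m[262:]=0
from numpy.linalg import lstsq
q=W[m];A=np.c_[q[:,:2]-q[:,:2].mean(0),np.ones(len(q))];print("plane slope,z",lstsq(A,q[:,2],rcond=None)[0])
```

```text
((374.2325744628906, 268.2095031738281), (120.33378601074219, 90.00965881347656), 2.742419958114624)
s [326.82413465 326.71562421 447.05055401 447.15906446] n [294.6456642  204.64295856 204.44868529 294.45139093] edge n 265.5, want lead 295.5
tool s,n,z 0.3230175180016986 0.5729290738413976 0.2928717860479358
slope vs riser -0.012714709318523018 n at s [(0.34, np.float64(0.295)), (0.4, np.float64(0.2942)), (0.46, np.float64(0.2934))] resid 0.0006841892099075901
(0.08, 0.1) [ 0.48159195 -0.00442849  0.08920352] 528
(0.18, 0.21) [ 0.49049284 -0.08797792  0.19843304] 555
riser right n 0.04571766160032086
plane slope,z [-0.28318905 -0.51823915  0.18077263]
```

View pics/t6.png

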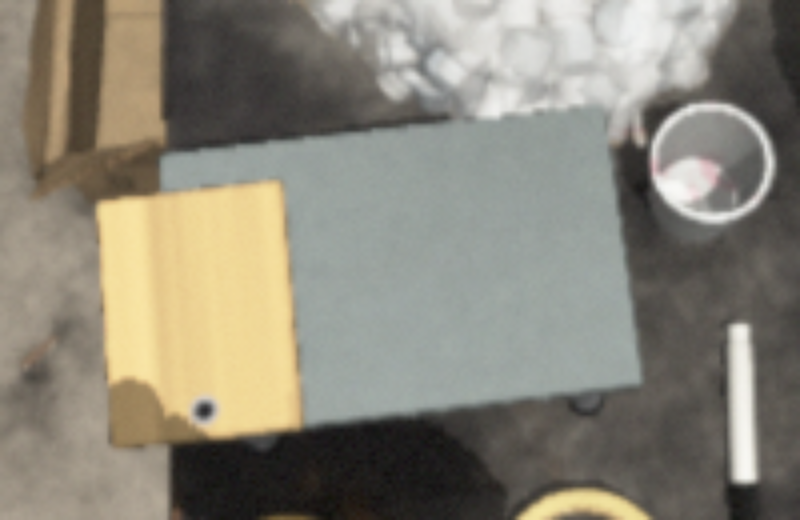

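The full view shows a 120 x 90 mm board, square (0.001 rad), with 29 mm of overhang. The plane fit included edge pixels that look past the board to the floor, so I'll redo it with an eroded mask.

Run:
```python
from h import *
p,d=ctrl.get_image("top");W=world("top",d)
m=wood(p);m[:,:220]=0;m[:,320:]=0;m[:190]=0;m[262:]=0
m=cv2.erode(cv2.morphologyEx(m.astype(np.uint8),cv2.MORPH_OPEN,np.ones((9,9))),np.ones((7,7)))>0
q=W[m];q=q[(abs(q[:,2]-.178)<.02)];A=np.c_[q[:,:2]-q[:,:2].mean(0),np.ones(len(q))];print(m.sum(),len(q),np.linalg.lstsq(A,q[:,2],rcond=None)[0])
```

```text
2166 2158 [-0.00076765  0.00027796  0.17849593]
```

```bash
python3 -c "
from bench import ctrl
print(ctrl.finish_job())"
```

```text
the job is handed in; nothing more can be done
None
```

I pushed the board to the riser's left edge with both fingertips of the half-open gripper, which turned it square as it slid, then backed off. The job was handed in with about 40 s to spare; no verdict is reported.

What the last checks showed:
- **Overhang:** about 29 mm at both corners, against a target of 20 to 40 mm.
- **Squareness:** the board outline (measured as 120 x 90 mm) is about 0.001 rad from square to the riser edge.
- **Flatness:** tilt below 0.001 rad, with the board's top face at 0.178 m, so it lies flat on the riser.
- **Cup and bottle:** both measured within 1 mm of where they started.
- **Robot:** clear of everything, with about zero force.

Two checks disagreed:
- **Edge fit:** a rough row-by-row fit of the leading side gave a 0.013 rad slope, which would still leave 28 to 30 mm of overhang. I think the arm's shadow on the near corner caused it.
- **Plane fit:** my first flatness fit gave a false tilt because it took in edge pixels. Redoing it with those pixels removed gave the result above.

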